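# Put the objective away under its dust hood

## Robot

A 6-joint arm with a two-finger parallel gripper is mounted at the origin on the work surface. World frame = base frame: x ahead of the robot, y to its left, z up, the work surface at z = 0. Lengths are in m, angles in rad, forces in N, time in s.
With the tool pointing down it reaches from about 0.225 to 0.875 m from the base axis. Payload 3.4 kg.
Tool frame: the origin (TCP) lies at the very end of the fingers, on their centre line; the grasp point (between the pads) lies 19 mm behind it; z points along the fingers, y is the direction in which the jaws open and shut (so a half turn about z gives the same grasp; the last joint's range is limited). The gripper opens to 85 mm and grips with 20 to 120 N. Pads are 22 mm wide; open, the fingers measure 114 mm over their backs; the gripper's body (76 mm by 85 mm) begins 54 mm behind the grasp point. The pads swing forward as they close: fully open they stand 13 mm farther back than shut.
Start: joints at [1.041, 0.276, 1.505, -0, 1.361, -0.121], TCP at [0.229, 0.528, 0.21] pointing down, gripper open.
Joint ranges: [-2.89, 2.89], [-0.75, 2.08], [0.22, 2.7], [-1.18, 4.32], [0.11, 2.71], [-2.7, 2.7]. Speed limits (rad/s): [2.57, 2.57, 3.14, 3.14, 3.14, 3.14].

## Interface

Orientations are given as a unit quaternion [w, x, y, z].
In Python, from rig import manip gives the robot as it stands. The module is installed in compiled form; this text tells all that it offers.
- The arm moves only by the tool carry_out, never from a script. Its argument "moves" is one flat list of numbers, 5 for each row, row after row: the opening in per cent of the stroke, from 0 (shut) to 100 (fully open), then the shift along the world's x, y, z in cm, then the turn about the world's z in rad. A call has exactly 10 rows; each row shifts and turns the commanded pose from where the row before left it; what a row does not reach is not made up. A row lasts 1/10 s, in which the tool goes at most 50 mm and 8.59 degrees, less where a joint would pass 70% of its speed; a pose out of reach is approached as far as the arm can. A call is refused whole if a number of a shift passes 5 or a number of a turn 0.15, either way. A call with a gripper value outside its range is refused whole. The fingers move at their own pace and stop on an object; "squeeze" is the grip in N (left out, the last holds). Time passes only in rows, so rows that do not move let the fingers close, or fill a call up. It gives the time, the measured TCP pose, the force and the opening at its end, in the units of the state.
- manip.get_state(): the state, without advancing time (a new reading comes with each control period).
- manip.get_image(name): name is "side" or "top"; returns the picture (480x640x3 uint8, red, green, blue); there is no depth.
- manip.camera_info(name): a dict with "fov_y" (degrees; the focal length in pixels is half the picture's height over the tangent of half this angle, whatever the lens; pixels are square), "cx", "cy" (the principal point, pixels), "dist" ([k1, k2, p1, p2, k3] as OpenCV has them; the pictures are not rectified), "rvec" (rotation vector, rad) and "tvec" (3), from world to camera coordinates, as OpenCV has them. Camera axes: x right, y down, z forward; pixel columns grow to the right and rows downward; lengths in m; the calibration is good to about 2 mm. A picture is of the moment at which its call begins. camera_info takes no time and is no camera call.
- manip.sign_off(): hands the job in, once; it reports no verdict.
The state is a dict: "clock": time; "qpos": joint angles; "qd": joint speeds; "effort": joint torques, N m; "position": TCP position; "ee_rot": TCP orientation; "contact_force": force on the tool from outside, world axes, zero at the start; "moment": the same for the moment, N m; "width": finger opening in m.
Only numpy, scipy, OpenCV 4.12 (cv2) and the standard library are available. Lean on these libraries where they do the work, as an engineer would, in place of code of your own. Each camera call takes 0.05 s, during which the arm holds its last target. There are 200 camera calls.

## Task

Lay the green objective tube lengthwise in the V cradle of the drawn-out carriage, either end first, and let go of it. Then slide the carriage gently, with the tube on it, all the way into the hood against its stop, and only then push the hinged front flap up until it is fully shut. Leave the other things on the desk where they are.

Things in the scene. Friction and masses are not known exactly. Their poses are not given: they have to be found in the camera images.
- tube: green-lacquered objective tube, a cylinder 46 mm in diameter and 110 mm long with a brass band at one end, a black one at the other, and round its middle an eight-sided grip sleeve 40 mm long, 50 mm across flats (two flats upright at the start), 0.2 kg, lying level in its wooden rest. Origin at its middle, on its axis (45 mm above the desk at the start); x along the axis (towards the black end)
- rest: low wooden rest fixed to the desk, 100 x 70 mm, with two V notches 64 mm apart (tops 35 mm above the desk) in which the tube lies at the start; it stands to the left or right of the hood. Origin on the desk under its middle; x along the tube
- hood: dust hood fixed to the desk: dark wooden box 175 mm long (x), 120 mm wide (y), 163 mm high, with glass top and a mouth facing the robot. Origin on the desk under the middle of the hinge line of the flap (the lower edge of the mouth, 60 mm above the desk, which is the level of the hood's floor); x points into the hood, z up. Side walls begin at x = 0, the roof (top at z = 163 mm) at x = 30 mm
- carriage (a joint): travel of the carriage along the hood's x axis in m: 0 = home against the stop inside the hood, 0.150 = drawn fully out towards the robot, over the lowered flap; it stays where left, about 2 N moves it
- cradle (a point): point on the carriage where the middle of the tube's axis lies when it rests in the two aluminium V notches; x = direction of the tube's axis and of the slide (into the hood). 48 mm above the hood's floor. Notches at x = -32 and +32 mm, their tops 9 mm below the axis; a steel bed 80 mm wide lies 32 mm below the axis; end plates leave 126 mm for the tube
- push_plate (a point): middle of the top edge of the carriage's front face: a red upright plate 70 mm wide, 7 mm thick, across the slide, 145 mm above the desk at its top, facing the robot (-x). Push it with the fingers from the front; at home it stands 16 mm inside the hinge line, 14 mm in front of the roof's edge
- flap (a joint): angle of the bottom-hinged flap in rad: 0 = shut (upright, covering the mouth), 1.57 = lowered level towards the robot. The wooden panel is 120 mm wide, 12 mm thick and ends 115 mm from the hinge. Stiff hinge: it stays where left; about 4 N at the bar moves it
- flap_bar (a point): middle of the flap's round brass pull bar, 10 mm thick, 104 mm long, parallel to the hinge (y). Its frame turns with the flap. The bar stands 160 mm from the hinge, 6 mm to the outer side of the hinge line (below it when the flap is lowered), on a rod at each end, so 40 mm of free gap lie between bar and panel. With the flap shut the bar is 220 mm above the desk
- gauge: bystander: steel focusing gauge with a dial, 120 x 36 mm base, 90 mm high, loose; origin under its middle
- cap: bystander: turned aluminium collimator cap, 80 mm across, 48 mm high, loose; origin under its middle
- screw0: bystander: brass thumb screw standing on its head, 30 mm across, 40 mm high, loose; origin under its middle
- screw1: bystander: brass thumb screw standing on its head, 30 mm across, 40 mm high, loose; origin under its middle
- screw2: bystander: brass thumb screw standing on its head, 30 mm across, 40 mm high, loose; origin under its middle
Mind the look-alikes: they are no part of the job. Several things have the shape of the tube; the one meant has the colours described above.

How it is judged:
On the way, in this order (a step that is already met when the one before it is completed fails the run):
1. the tube lies in the cradle of the still drawn-out carriage and the fingers have let go of it (x of tube in the frame of cradle between -0.012 and 0.012 m and y of tube in the frame of cradle between -0.005 and 0.005 m and z of tube in the frame of cradle between -0.005 and 0.005 m and angle between the x axis of tube and the x axis of cradle, either way round below 0.08 rad and contact force between the fingers and tube below 0.2 N and value of joint carriage above 0.06 m), for 0.2 s.
2. the carriage with the tube on it is home against its stop, the flap still down (x of tube in the frame of cradle between -0.012 and 0.012 m and y of tube in the frame of cradle between -0.005 and 0.005 m and z of tube in the frame of cradle between -0.005 and 0.005 m and angle between the x axis of tube and the x axis of cradle, either way round below 0.08 rad and value of joint carriage below 0.004 m and value of joint flap above 1.2 rad), for 0.2 s.
At the end, for the whole second after the job is handed in: The tube lies at rest in the carriage's cradle (middle within 12 mm along, 5 mm across and in height, axis within 0.08 rad), the carriage is within 4 mm of its stop in the hood, and the flap is shut within 0.06 rad and at rest (x of tube in the frame of cradle between -0.012 and 0.012 m and y of tube in the frame of cradle between -0.005 and 0.005 m and z of tube in the frame of cradle between -0.005 and 0.005 m and angle between the x axis of tube and the x axis of cradle, either way round below 0.08 rad and value of joint carriage below 0.004 m and value of joint flap below 0.06 rad and linear speed of tube below 0.02 m/s and velocity of joint flap between -0.05 and 0.05 rad/s); the robot touches nothing.
It fails at once if the flap is raised (below 1.2 rad) while the carriage is more than 30 mm from home (value of joint flap below 1.2 rad and value of joint carriage above 0.03 m).
It fails at once if the carriage is slammed: faster than 0.35 m/s (velocity of joint carriage below -0.35 m/s or velocity of joint carriage above 0.35 m/s).
It fails at once if a bystander (gauge, cap, thumb screw) is shifted by more than 20 mm (distance of any of gauge, cap, screw0, screw1, screw2 from where it was at the start of the episode above 0.02 m).
It also fails if it takes over 72 s, if anything falls off the work surface, if the arm or the gripper's body presses on something with over 40 N, if the wrist force passes 120 N, or if a joint passes its speed limit or range.

## Working session

There is one attempt and no reset: what is moved stays moved. The work goes in short steps, Python scripts to look and compute and a tool call to move; the robot and the scene stay as the last step left them, time stands still between calls to the robot, and variables do not carry over. Pictures are saved under pics/ and viewed, about 8 in all and at most 12, crops included, and the job is handed in when it is done.

Besides the shell and the picture viewer there is one more tool, called as a command line: name --argument value ..., lists and objects as JSON in quotes. carry_out: Moves the arm, as the interface text tells. Its arguments: {"type":"object","properties":{"moves":{"type":"array","items":{"type":"number"}},"squeeze":{"type":"number"}},"required":["moves"]}

```bash
mkdir -p pics; cat > h.py <<'E'
from rig import manip
import cv2, numpy as np
def cam(n):
    c=manip.camera_info(n); f=240/np.tan(np.radians(c["fov_y"])/2)
    K=np.array([[f,0,c["cx"]],[0,f,c["cy"]],[0,0,1]]); R=cv2.Rodrigues(np.array(c["rvec"],float))[0]
    return K,np.array(c["dist"],float),R,np.array(c["tvec"],float).ravel()
def ray(n,px):
    K,d,R,t=cam(n); u=cv2.undistortPoints(np.array(px,float).reshape(-1,1,2),K,d).reshape(-1,2)
    v=np.c_[u,np.ones(len(u))]@R; return -R.T@t,v
def onz(n,px,z):
    o,v=ray(n,px); return o+v*((z-o[2])/v[:,2])[:,None]
def proj(n,P):
    K,d,R,t=cam(n); return cv2.projectPoints(np.array(P,float).reshape(-1,1,3),cv2.Rodrigues(R)[0],t,K,d)[0].reshape(-1,2)
def snap(n,name):
    im=manip.get_image(n)[:,:,::-1].copy(); cv2.imwrite(f"pics/{name}.png",im); return im
E
python3 - <<'E'
from h import *
for n in("top","side"):
    snap(n,n+"0"); c=cam(n); print(n,-c[2].T@c[3],c[2][2],c[0][0,0])
print(manip.get_state())
E
```

```text
top [0.2984798  0.03721861 1.40488342] [ 0.19478897 -0.00666559 -0.98082253] 466.31601392508725
side [ 0.43830674 -0.66105328  0.91796653] [ 0.11585681  0.66138474 -0.74104482] 496.22470919311206
{'clock': 0.1, 'qpos': array([ 1.04099043e+00,  2.76546120e-01,  1.50605711e+00, -1.94963688e-05,
        1.36071219e+00, -1.21022841e-01]), 'qd': array([-0.00033255, -0.00071033, -0.00339513,  0.00204948,  0.00089447,
        0.00205789]), 'effort': array([ 9.41254984e-04, -4.17699766e+01, -2.46407264e+01, -2.33681512e-04,
        5.73613273e-03, -2.38026848e-05]), 'position': array([0.22830911, 0.52714633, 0.20909791]), 'ee_rot': array([-2.66353648e-04,  2.02969315e-01,  9.79184720e-01, -8.19223928e-04]), 'contact_force': array([ 0.42215614,  0.70760882, -0.12205807]), 'moment': array([0.01141168, 0.0417947 , 0.01981502]), 'width': 0.08533038585974292}
```

View pics/top0.png

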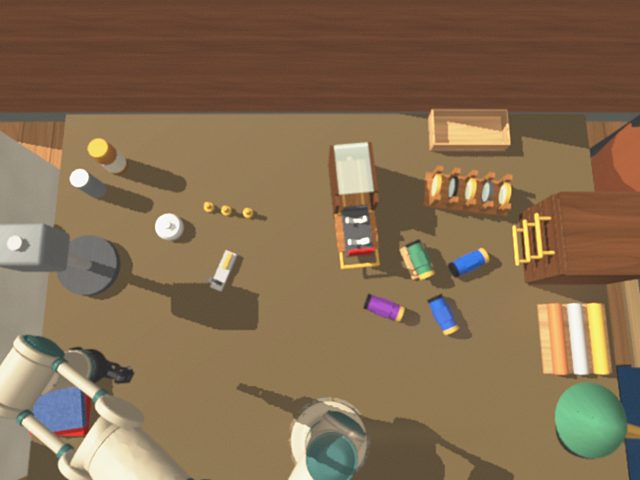

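View pics/side0.png

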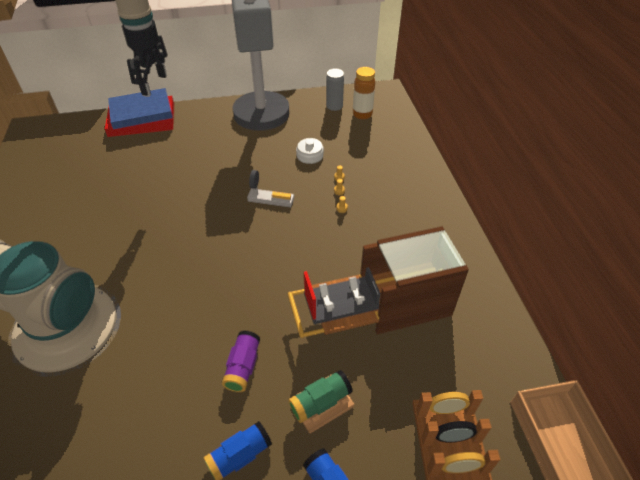

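The top view shows +x as up in the image and +y as left. The green tube is at about (417,260), the red plate at (362,252), the brass bar at (360,264) and the hood at (353,170). Next I'll measure them with colour masks.

```bash
python3 - <<'E'
from h import *
def masks(n,im,box):
    x0,y0,x1,y1=box; h=cv2.cvtColor(im,cv2.COLOR_BGR2HSV)
    R={'green':((50,90,30),(85,255,255)),'red':((0,200,110),(4,255,255)),'brass':((18,140,140),(30,255,255))}
    for k,(a,b) in R.items():
        m=cv2.inRange(h,a,b); mm=np.zeros_like(m); mm[y0:y1,x0:x1]=m[y0:y1,x0:x1]
        for c in cv2.findContours(mm,0,1)[0]:
            if cv2.contourArea(c)<12: continue
            r=cv2.minAreaRect(c); z={'green':.045,'red':.145,'brass':.054}[k]
            print(n,k,cv2.contourArea(c),np.round(r[0],1),np.round(r[1],1)); P=cv2.boxPoints(r)
            print(np.round(onz(n,np.vstack([[r[0]],P]),z),4).tolist())
t=cv2.imread('pics/top0.png'); s=cv2.imread('pics/side0.png')
masks('top',t,(325,130,440,285)); masks('side',s,(280,220,370,430))
a=cv2.resize(t[130:290,320:450],None,fx=3.7,fy=3.7,interpolation=2)
b=cv2.resize(s[220:440,270:480],None,fx=1.5,fy=2.69,interpolation=2)
cv2.imwrite('pics/c1.png',np.hstack([a[:592],b[:592]])[:, :800])
E
```

```text
top green 373.5 [418.9 257.8] [29.1 15.2]
[[0.5137, -0.2701, 0.045], [0.5427, -0.2318, 0.045], [0.5631, -0.2732, 0.045], [0.485, -0.3081, 0.045], [0.465, -0.267, 0.045]]
top red 24.5 [361.5 250.8] [ 2.5 23.3]
[[0.5177, -0.0904, 0.145], [0.518, -0.0583, 0.145], [0.5243, -0.1221, 0.145], [0.5174, -0.1226, 0.145], [0.5111, -0.0589, 0.145]]
top brass 52.5 [426.3 274.9] [ 4.5 16.5]
[[0.4618, -0.2873, 0.054], [0.459, -0.2623, 0.054], [0.4768, -0.3081, 0.054], [0.4647, -0.3123, 0.054], [0.4469, -0.2666, 0.054]]
top brass 172.5 [359.  258.8] [16.8 39.3]
[[0.5097, -0.092, 0.054], [0.5298, -0.0327, 0.054], [0.5393, -0.1482, 0.054], [0.4897, -0.1509, 0.054], [0.4803, -0.0362, 0.054]]
top brass 28.5 [437.  183.5] [19.  4.]
[[0.7403, -0.3336, 0.054], [0.7706, -0.3291, 0.054], [0.7706, -0.3413, 0.054], [0.7103, -0.338, 0.054], [0.7103, -0.3259, 0.054]]
side green 1149.5 [322.6 393.6] [28.8 47.6]
[[0.5164, -0.2683, 0.045], [0.466, -0.2578, 0.045], [0.5509, -0.2249, 0.045], [0.5667, -0.2788, 0.045], [0.4841, -0.3089, 0.045]]
side red 110.0 [310.9 294.6] [47.1  5.4]
[[0.5221, -0.1146, 0.145], [0.5165, -0.0586, 0.145], [0.5273, -0.0576, 0.145], [0.5274, -0.1667, 0.145], [0.5174, -0.1674, 0.145]]
side brass 132.0 [297.9 406.2] [23.6  7.7]
[[0.4674, -0.2878, 0.054], [0.452, -0.2706, 0.054], [0.4645, -0.2644, 0.054], [0.4826, -0.3046, 0.054], [0.4703, -0.3104, 0.054]]
side brass 222.0 [302.2 313.1] [50.4 22.5]
[[0.5065, -0.0931, 0.054], [0.4693, -0.0409, 0.054], [0.5156, -0.023, 0.054], [0.5416, -0.1424, 0.054], [0.4981, -0.1573, 0.054]]
```

View pics/c1.png

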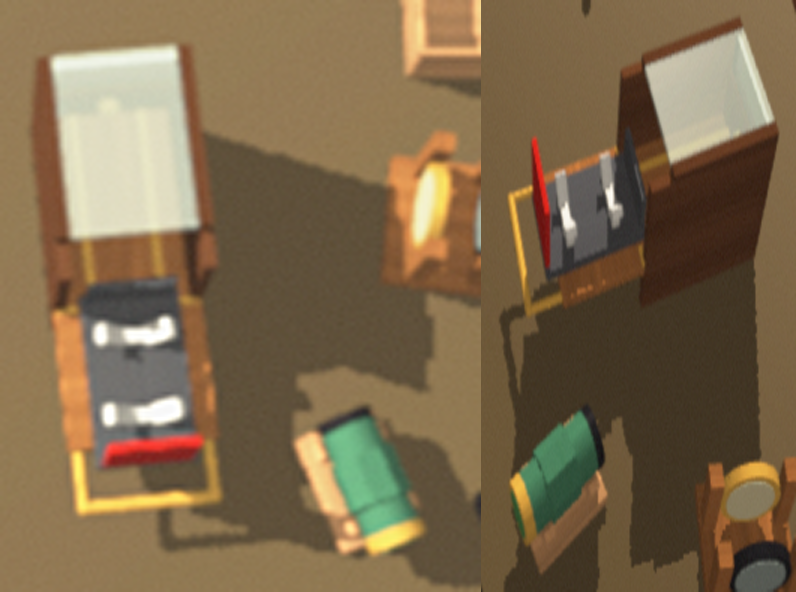

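The crop shows the tube's brass end at lower right in the top view and its black end at upper left. The carriage is fully out, and its two white notches are at about (356.5,219.7) and (358.9,241.1). I'll cross-check the hood and tube geometry from both views.

```bash
python3 - <<'E'
from h import *
t=cv2.imread('pics/top0.png'); s=cv2.imread('pics/side0.png')
print('notch',onz('top',[[356.5,219.7],[358.9,241.1]],.097).round(4).tolist())
# white notch blobs
g=t.astype(int).min(2)>150; m=np.zeros(g.shape,np.uint8); m[212:248,340:378]=g[212:248,340:378]
n,_,st,ce=cv2.connectedComponentsWithStats(m); print([(st[i,4],onz('top',ce[i],.096).round(4).tolist()) for i in range(1,n) if st[i,4]>8])
# tube: black/brass end mids in top; green axis by PCA of world points
print('ends',onz('top',[[413,242.5],[427.3,278.1]],.045).round(4).tolist())
for n_,im,box in(('top',t,(395,235,440,285)),('side',s,(280,365,360,425))):
    h=cv2.cvtColor(im,cv2.COLOR_BGR2HSV); mk=cv2.inRange(h,(50,90,30),(85,255,255))|cv2.inRange(h,(18,140,140),(30,255,255))
    x0,y0,x1,y1=box; ys,xs=np.nonzero(mk[y0:y1,x0:x1]); P=onz(n_,np.c_[xs+x0,ys+y0],.045)[:,:2]
    c=P.mean(0); w,v=np.linalg.eigh(np.cov((P-c).T)); d=v[:,1]*np.sign(v[0,1]); q=(P-c)@d
    print(n_,c.round(4),np.degrees(np.arctan2(d[1],d[0])).round(1),q.min().round(3),q.max().round(3))
# check: project expected model points
a=np.radians(5.0); H=np.array([.649,-.0791]); e=np.array([np.cos(a),np.sin(a)]); f=np.array([-e[1],e[0]])
pt=lambda x,y,z:[*(H+x*e+y*f),z]
print(proj('top',[pt(.03,.06,.163),pt(.03,-.06,.163),pt(.175,.06,.163),pt(.175,-.06,.163),pt(-.134,.035,.145),pt(-.134,-.035,.145),pt(-.165,.052,.054),pt(-.165,-.052,.054)]).round(1).tolist())
print(proj('side',[pt(.175,.06,.163),pt(.175,-.06,.163),pt(-.134,.035,.145),pt(-.134,-.035,.145),pt(-.165,.052,.054),pt(-.165,-.052,.054)]).round(1).tolist())
E
```

```text
notch [[0.6172, -0.0829, 0.097], [0.5543, -0.0885, 0.097]]
[(np.int32(108), [[0.6176, -0.0813, 0.096]]), (np.int32(121), [[0.5547, -0.0881, 0.096]])]
ends [[0.5599, -0.2546, 0.045], [0.4535, -0.2921, 0.045]]
top [ 0.5057 -0.2731] 20.8 -0.052 0.052
side [ 0.5099 -0.2705] 20.3 -0.056 0.053
[[334.3, 194.3], [377.3, 190.6], [329.3, 145.2], [371.4, 141.8], [348.9, 252.7], [374.3, 250.5], [342.0, 268.9], [377.4, 265.7]]
[[441.2, 226.1], [467.4, 269.5], [301.1, 271.4], [310.0, 299.6], [286.2, 294.9], [297.8, 336.2]]
```

carry_out --moves '[100,1.4,-4,0,-0.119,100,1.4,-4,0,-0.119,100,1.4,-4,0,-0.119,100,1.4,-4,0,-0.119,100,1.4,-4,0,-0.119,100,1.4,-4,0,-0.119,100,1.4,-4,0,-0.119,100,1.4,-4,0,-0.119,100,1.4,-4,0,-0.119,100,1.4,-4,0,-0.119]'

```text
clock: 1.1
position: [0.3685, 0.126, 0.2098]
ee_rot: [0.0, 0.719, 0.695, 0.0]
contact_force: [0.6, -0.1, -0.6]
width: 0.0853
```

carry_out --moves '[100,1.4,-4,0,-0.119,100,1.4,-4,0,-0.119,100,1.4,-4,0,-0.119,100,1.4,-4,0,-0.119,100,1.4,-4,0,-0.119,100,1.4,-4,0,-0.119,100,1.4,-4,0,-0.119,100,1.4,-4,0,-0.119,100,1.4,-4,0,-0.119,100,1.4,-4,0,-0.119]'

```text
clock: 2.1
position: [0.5086, -0.2739, 0.2094]
ee_rot: [-0.0, 0.985, 0.173, -0.0]
contact_force: [-0.2, 1.5, 0.2]
width: 0.0852
```

carry_out --moves '[100,-0.1,0.2,-2,0.006,100,0,0,-2,0,100,0,0,-2,0,100,0,0,-2,0,100,0,0,-2,0,100,0,0,-2,0,100,0,0,-2,0,100,0,0,-2,0,100,0,0,-1.5,0,100,0,0,-0.6,0]'

```text
clock: 3.1
position: [0.5063, -0.2695, 0.027]
ee_rot: [-0.001, 0.984, 0.178, -0.001]
contact_force: [-0.9, -0.1, 0.1]
width: 0.0855
```

carry_out --moves '[90,0,0,0,0,80,0,0,0,0,70,0,0,0,0,60,0,0,0,0,50,0,0,0,0,45,0,0,0,0,40,0,0,0,0,40,0,0,0,0,40,0,0,0,0,40,0,0,0,0]' --squeeze 40

```text
clock: 4.1
position: [0.509, -0.272, 0.032]
ee_rot: [0.002, 0.984, 0.179, 0.002]
contact_force: [-1.8, -0.2, 12.7]
width: 0.0452
```

```bash
python3 - <<'E'
from h import *
t=snap('top','top1'); s=snap('side','side1'); print(manip.get_state()['position'],manip.get_state()['width'],manip.get_state()['contact_force'])
a=cv2.resize(t[190:300,350:460],(400,400),interpolation=2); b=cv2.resize(s[330:450,260:380],(400,400),interpolation=2)
cv2.imwrite('pics/c2.png',np.hstack([a,b]))
E
```

```text
[ 0.5089677  -0.27195716  0.03197943] 0.04533878685550548 [-2.00397876 -0.42429091 12.1652588 ]
```

View pics/c2.png

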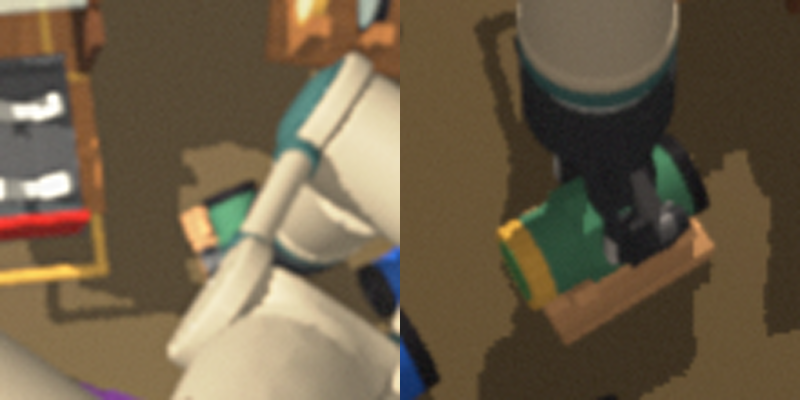

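The width is 45 mm rather than 50 mm, and there is a 12 N upward push. That means the pads are pinching the sleeve's upper bevels, because the pads sit farther back while the jaws are open. I'll reopen, go about 8 mm lower and grip again.

carry_out --moves '[70,0,0,0,0,90,0,0,0,0,100,0,0,0,0,100,0,0,0,0,100,0.1,-0.3,-0.4,0,100,0,0,-0.4,0,100,0,0,0,0,100,0,0,0,0,90,0,0,0,0,80,0,0,0,0]'

```text
clock: 5.2
position: [0.5087, -0.2734, 0.021]
ee_rot: [0.0, 0.984, 0.178, 0.0]
contact_force: [-0.8, 0.2, 0.8]
width: 0.0684
```

carry_out --moves '[70,0,0,0,0,65,0,0,0,0,60,0,0,0,0,55,0,0,0,0,50,0,0,0,0,45,0,0,0,0,45,0,0,0,0,45,0,0,0,0,45,0,0,0,0,45,0,0,0,0]' --squeeze 40

```text
clock: 6.2
position: [0.5084, -0.2728, 0.0214]
ee_rot: [-0.0, 0.984, 0.178, -0.0]
contact_force: [-0.8, 1.3, 5.3]
width: 0.0489
```

carry_out --moves '[65,0,0,0,0,75,0,0,0,0,75,0,0,0,0,75,0,0,-0.5,0,75,0,0,0,0,65,0,0,0,0,55,0,0,0,0,45,0,0,0,0,45,0,0,0,0,45,0,0,0,0]'

```text
clock: 7.2
position: [0.5083, -0.2728, 0.0161]
ee_rot: [-0.0, 0.984, 0.178, -0.0]
contact_force: [-1.8, 2.2, 4.8]
width: 0.0492
```

carry_out --moves '[45,0,0,0,0,45,0,0,0,0,45,0,0,0,0,45,0,0,0,0,45,0,0,0,0,45,0,0,0,0,45,0,0,0,0,45,0,0,0,0,45,0,0,0,0,45,0,0,0,0]'

```text
clock: 8.2
position: [0.5083, -0.2728, 0.0161]
ee_rot: [-0.0, 0.984, 0.178, -0.0]
contact_force: [-1.3, 3.9, 5.6]
width: 0.049
```

carry_out --moves '[40,0,0,0.5,0,40,0,0,1,0,40,0,0,2,0,40,0,0,2,0,40,0,0,2,0,40,0,0,2,0,40,0,0,2,0,40,0,0,2,0,40,0,0,2,0,40,0,0,1.5,0]' --squeeze 60

```text
clock: 9.2
position: [0.5092, -0.2744, 0.1879]
ee_rot: [0.002, 0.984, 0.178, 0.001]
contact_force: [0.3, -0.5, -1.4]
width: 0.0484
```

```bash
python3 - <<'E'
from h import *
s=snap('side','side2'); t=snap('top','top2'); st=manip.get_state(); print(st['position'],st['width'],st['contact_force'])
a=cv2.resize(t[190:300,350:460],(400,400),interpolation=2); b=cv2.resize(s[240:440,240:440],(400,400),interpolation=2)
cv2.imwrite('pics/c3.png',np.hstack([a,b]))
E
```

```text
[ 0.51024485 -0.27501221  0.18881591] 0.04895017238225281 [ 0.75328553  0.16816311 -2.33488549]
```

View pics/c3.png

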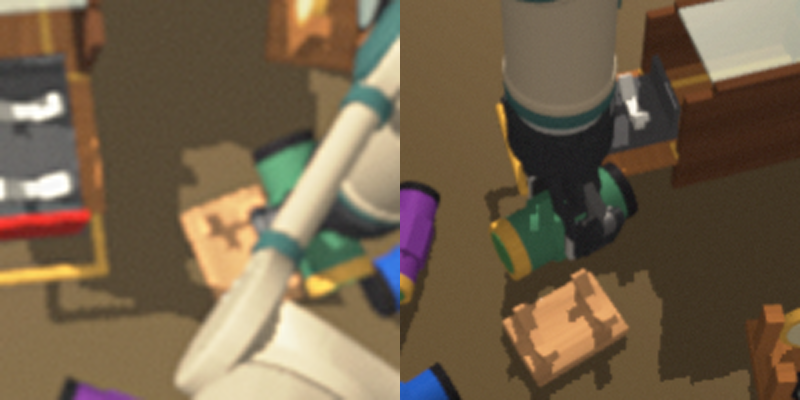

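The tube is held; brass end at (294,366) and black end at (352,332) in the side view. Now I'll work out how far off-centre along its axis the grip is.

```bash
python3 - <<'E'
from h import *
z=.2177; T=np.array([.5102,-.275])
for n,p in(('top',[[428.4,229.9],[443.5,267.8]]),('side',[[294,366],[352.5,332.5]])):
    E=onz(n,p,z)[:,:2]; m=E.mean(0); d=E[0]-E[1]; d*=np.sign(d[0]); print(n,E.round(4).tolist(),m.round(4),np.degrees(np.arctan2(d[1],d[0])).round(1),np.linalg.norm(d).round(4),'along',((m-T)@d/np.linalg.norm(d)).round(4))
for n,f in(('top','top2'),('side','side2')):
    im=cv2.imread(f'pics/{f}.png'); h=cv2.cvtColor(im,cv2.COLOR_BGR2HSV); a=np.radians(20.3); e=np.array([np.cos(a),np.sin(a)])
    mk=cv2.inRange(h,(18,140,120),(30,255,255)); x0,y0,x1,y1=(425,250,455,275) if n=='top' else (284,345,306,382)
    ys,xs=np.nonzero(mk[y0:y1,x0:x1]); P=onz(n,np.c_[xs+x0,ys+y0],z)[:,:2]; q=(P-T)@e; print(n,len(q),np.percentile(q,[2,50,98]).round(4))
E
```

```text
top [[0.5601, -0.2593], [0.4602, -0.2934]] [ 0.5102 -0.2763] 18.8 0.1055 along -0.0005
side [[0.4657, -0.294], [0.5679, -0.2522]] [ 0.5168 -0.2731] 22.3 0.1103 along 0.0068
top 90 [-0.0542 -0.0473 -0.0413]
side 239 [-0.0514 -0.0434 -0.0363]
```

carry_out --moves '[40,0.74,1.9,0,-0.0267,40,0.74,1.9,0,-0.0267,40,0.74,1.9,0,-0.0267,40,0.74,1.9,0,-0.0267,40,0.74,1.9,0,-0.0267,40,0.74,1.9,0,-0.0267,40,0.74,1.9,0,-0.0267,40,0.74,1.9,0,-0.0267,40,0.74,1.9,0,-0.0267,40,0.74,1.9,0,-0.0267]'

```text
clock: 10.3
position: [0.5825, -0.0828, 0.1849]
ee_rot: [0.0, 0.999, 0.045, -0.001]
contact_force: [0.1, 0.2, -0.9]
width: 0.0484
```

carry_out --moves '[40,0,0,-1,0,40,0,0,-1,0,40,0,0,-1,0,40,0,0,-1,0,40,0,0,-0.5,0,40,0,0,0,0,40,0,0,0,0,40,0,0,0,0,40,0,0,0,0,40,0,0,0,0]'

```text
clock: 11.3
position: [0.5828, -0.0834, 0.1414]
ee_rot: [0.0, 0.999, 0.046, 0.0]
contact_force: [0.3, 0.2, -1.8]
width: 0.0485
```

```bash
python3 - <<'E'
from h import *
s=snap('side','side3'); t=snap('top','top3'); st=manip.get_state(); print(st['position'],st['ee_rot'],st['width'],st['contact_force'])
a=cv2.resize(t[160:280,310:430],(400,400),interpolation=2); b=cv2.resize(s[220:350,260:390],(400,400),interpolation=2)
cv2.imwrite('pics/c4.png',np.hstack([a,b]))
E
```

```text
[ 0.58273876 -0.08336031  0.14120292] [1.37330817e-04 9.98944639e-01 4.59295699e-02 2.54397090e-04] 0.048389770780648475 [ 0.06754908 -0.37152182 -1.17765301]
```

View pics/c4.png

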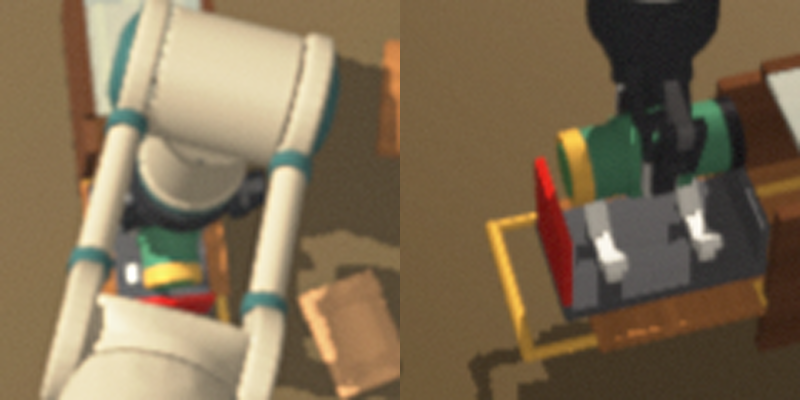

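```bash
python3 - <<'E'
from h import *
a=np.radians(5.3); e=np.array([np.cos(a),np.sin(a)]); f=np.array([-e[1],e[0]]); C=np.array([.5857,-.0847])
for n,fn,b in(('top','top3',(350,232,378,249)),('side','side3',(308,255,327,290))):
    h=cv2.cvtColor(cv2.imread(f'pics/{fn}.png'),cv2.COLOR_BGR2HSV); x0,y0,x1,y1=b
    ys,xs=np.nonzero(cv2.inRange(h,(18,140,110),(30,255,255))[y0:y1,x0:x1]); P=onz(n,np.c_[xs+x0,ys+y0],.170)[:,:2]-C
    print(n,len(xs),'along',np.percentile(P@e,[2,50,98]).round(4),'across',np.percentile(P@f,[2,50,98]).round(4))
print(((np.array([.5827,-.0834])-C)@np.c_[e,f]).round(4))
E
```

```text
top 73 along [-0.055  -0.0482 -0.0404] across [-0.0197 -0.0006  0.0213]
side 168 along [-0.0537 -0.0457 -0.0381] across [-0.0234  0.0043  0.0312]
[-0.0029  0.0016]
```

carry_out --moves '[40,0,-0.1,-1,0,40,0,0,-1,0,40,0,0,-1,0,40,0,0,-1,0,40,0,0,-0.8,0,40,0,0,-0.6,0,40,0,0,-0.4,0,40,0,0,-0.2,0,40,0,0,0,0,40,0,0,0,0]'

```text
clock: 12.4
position: [0.5829, -0.0844, 0.0813]
ee_rot: [0.0, 0.999, 0.046, 0.0]
contact_force: [0.1, 0.1, -2.2]
width: 0.0487
```

Still 2 N, so it carries the weight and hasn't touched yet. I'll go on in small steps.

carry_out --moves '[40,0,0,-0.1,0,40,0,0,-0.1,0,40,0,0,-0.1,0,40,0,0,0,0,40,0,0,0,0,40,0,0,0,0,40,0,0,0,0,40,0,0,0,0,40,0,0,0,0,40,0,0,0,0]'

```text
clock: 13.4
position: [0.5837, -0.0852, 0.0794]
ee_rot: [0.001, 0.999, 0.046, 0.001]
contact_force: [-1.2, -1.5, 4.4]
width: 0.0486
```

carry_out --moves '[60,0,0,0,0,65,0,0,0,0,70,0,0,0,0,80,0,0,0,0,90,0,0,0,0,100,0,0,0,0,100,0,0,0,0,100,0,0,0,0,100,0,0,0,0,100,0,0,0,0]'

```text
clock: 14.4
position: [0.5826, -0.0844, 0.078]
ee_rot: [0.0, 0.999, 0.046, 0.0]
contact_force: [-0.3, 0.6, -0.2]
width: 0.0855
```

carry_out --moves '[100,0,0,0.5,0,100,0,0,1.5,0,100,0,0,2,0,100,0,0,2,0,100,0,0,2,0,100,0,0,2,0,100,0,0,2,0,100,0,0,2,0,100,0,0,1,0,100,0,0,0,0]'

```text
clock: 15.4
position: [0.5835, -0.0845, 0.2297]
ee_rot: [0.001, 0.999, 0.046, 0.002]
contact_force: [0.4, -0.3, -0.1]
width: 0.0856
```

carry_out --moves '[0,-2,-0.2,0,0,0,-2,-0.2,0,0,0,-2,-0.2,0,0,0,-2,-0.2,0,0,0,-2,-0.2,0,0,0,-1,-0.1,0,0,0,0,0,0,0,0,0,0,0,0,0,0,0,0,0,0,0,0,0,0]'

```text
clock: 16.4
position: [0.4734, -0.0954, 0.2277]
ee_rot: [-0.0, 0.999, 0.046, 0.0]
contact_force: [0.4, -0.7, -0.3]
width: -0.0001
```

```bash
python3 - <<'E'
from h import *
s=snap('side','side4'); t=snap('top','top4'); st=manip.get_state(); print(st['clock'],st['position'],st['ee_rot'],st['width'],st['contact_force'])
a=cv2.resize(t[160:280,310:430],(400,400),interpolation=2); b=cv2.resize(s[220:350,260:390],(400,400),interpolation=2)
cv2.imwrite('pics/c5.png',np.hstack([a,b]))
E
```

```text
16.5 [ 0.47312449 -0.09532827  0.22773416] [-1.59856183e-05  9.98940821e-01  4.60133948e-02 -5.53245131e-05] -0.0001301714283302058 [-1.19424625 -0.45455237 -0.23112231]
```

View pics/c5.png

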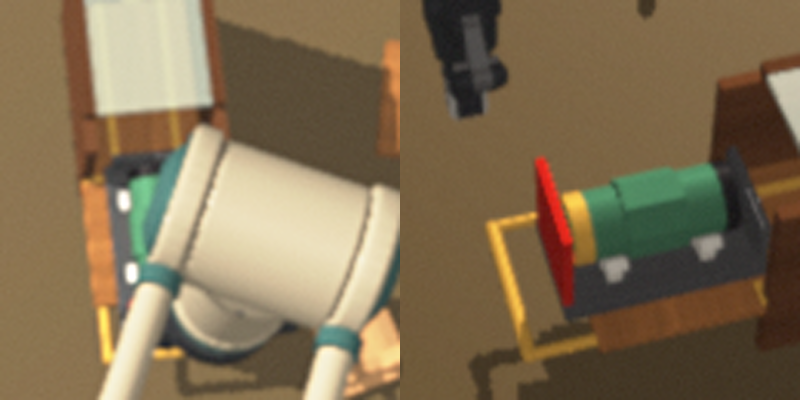

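The tube sits level in both notches between the end plates, and the gripper is shut and clear. Now I'll lower in front of the red plate and push gently.

carry_out --moves '[0,0,0,-1.2,0,0,0,0,-1.2,0,0,0,0,-1.2,0,0,0,0,-1.2,0,0,0,0,-1.2,0,0,0,0,-1.2,0,0,0,0,-1.2,0,0,0,0,-1.2,0,0,0,0,-1.2,0,0,0,0,-0.5,0]'

```text
clock: 17.5
position: [0.4718, -0.0951, 0.1134]
ee_rot: [-0.0, 0.999, 0.046, -0.001]
contact_force: [-0.3, -0.1, -0.4]
width: 0.0001
```

carry_out --moves '[0,0.5,0.05,0,0,0,0.5,0.05,0,0,0,0.5,0.05,0,0,0,0.5,0.05,0,0,0,0.5,0.05,0,0,0,0.5,0.05,0,0,0,0.5,0.05,0,0,0,0.5,0.05,0,0,0,0.5,0.05,0,0,0,0.5,0.05,0,0]'

```text
clock: 18.5
position: [0.5226, -0.0904, 0.1149]
ee_rot: [0.0, 0.999, 0.046, -0.0]
contact_force: [-0.8, -0.9, 1.2]
width: -0.0002
```

carry_out --moves '[0,0.6,0.05,0,0,0,0.6,0.05,0,0,0,0.6,0.05,0,0,0,0.6,0.05,0,0,0,0.6,0.05,0,0,0,0.6,0.05,0,0,0,0.6,0.05,0,0,0,0.6,0.05,0,0,0,0.6,0.05,0,0,0,0.6,0.05,0,0]'

```text
clock: 19.5
position: [0.583, -0.085, 0.1148]
ee_rot: [-0.0, 0.999, 0.046, -0.0]
contact_force: [-1.8, 2.2, 1.7]
width: -0.0
```

carry_out --moves '[0,0.6,0.05,0,0,0,0.6,0.05,0,0,0,0.6,0.05,0,0,0,0.6,0.05,0,0,0,0.6,0.05,0,0,0,0.6,0.05,0,0,0,0.6,0.06,0,0,0,0.6,0.06,0,0,0,0.4,0.05,0,0,0,0.3,0.03,0,0]'

```text
clock: 20.5
position: [0.6381, -0.0806, 0.1149]
ee_rot: [0.0, 0.999, 0.046, 0.0]
contact_force: [-2.0, 1.0, -0.5]
width: -0.0002
```

carry_out --moves '[0,0.3,0.03,0,0,0,0.2,0.02,0,0,0,0.2,0.02,0,0,0,0.2,0.02,0,0,0,0.2,0.02,0,0,0,0.1,0.01,0,0,0,0,0,0,0,0,0,0,0,0,0,0,0,0,0,0,0,0,0,0]'

```text
clock: 21.5
position: [0.6501, -0.0791, 0.1152]
ee_rot: [0.0, 0.999, 0.046, 0.001]
contact_force: [-0.5, -0.1, -0.2]
width: 0.0003
```

Not at the stop yet, as no force has built up.

carry_out --moves '[0,0.2,0.02,0,0,0,0.2,0.02,0,0,0,0.2,0.02,0,0,0,0.1,0.01,0,0,0,0.1,0.01,0,0,0,0,0,0,0,0,0,0,0,0,0,0,0,0,0,0,0,0,0,0,0,0,0,0,0]'

```text
clock: 22.5
position: [0.6557, -0.0785, 0.1151]
ee_rot: [0.0, 0.999, 0.046, -0.002]
contact_force: [-6.0, -1.7, 3.9]
width: -0.0001
```

carry_out --moves '[0,0.1,0.01,0,0,0,0.1,0.01,0,0,0,0.1,0.01,0,0,0,0,0,0,0,0,0,0,0,0,0,0,0,0,0,0,0,0,0,0,0,0,0,0,0,0,0,0,0,0,0,0,0,0,0]'

```text
clock: 23.5
position: [0.6556, -0.0785, 0.115]
ee_rot: [0.0, 0.999, 0.046, -0.005]
contact_force: [-11.9, -2.1, 7.2]
width: 0.0004
```

carry_out --moves '[0,-0.5,-0.05,0,0,0,-1,-0.1,0,0,0,-2,-0.2,0,0,0,-3,-0.3,1,0,0,-3,-0.3,2,0,0,-3,-0.3,2,0,0,-3,-0.3,2,0,0,-2,-0.2,2,0,0,-1,0,1,0,0,0,0,0,0]'

```text
clock: 24.5
position: [0.476, -0.0957, 0.2166]
ee_rot: [0.001, 0.999, 0.046, 0.002]
contact_force: [0.0, -0.2, -1.5]
width: -0.0002
```

```bash
python3 - <<'E'
from h import *
s=snap('side','side5'); t=snap('top','top5'); st=manip.get_state(); print(st['clock'],st['position'],st['contact_force'],st['qpos'])
a=cv2.resize(t[160:280,310:430],(400,400),interpolation=2); b=cv2.resize(s[220:350,260:390],(400,400),interpolation=2)
cv2.imwrite('pics/c6.png',np.hstack([a,b]))
h=cv2.cvtColor(s,cv2.COLOR_BGR2HSV)
for nm,lo,hi,z in(('red',(0,180,90),(4,255,255),.145),('brass',(18,120,110),(30,255,255),.054)):
    m=cv2.inRange(h,lo,hi)[220:350,260:400]
    for c in cv2.findContours(m,0,1)[0]:
        if cv2.contourArea(c)>25: r=cv2.minAreaRect(c+np.array([260,220])); print(nm,np.round(cv2.boxPoints(r),1).tolist(),onz('side',cv2.boxPoints(r),z).round(4).tolist())
a=np.radians(5.3);e=np.array([np.cos(a),np.sin(a)]);f=np.array([-e[1],e[0]]);H=np.array([.649,-.0791])
print('exp plate top corners side',proj('side',[[*(H+.016*e+y*f),.145] for y in(.035,-.035)]).round(1).tolist(),'10mm off',proj('side',[[*(H+.006*e-.035*f),.145]]).round(1).tolist())
E
```

```text
24.6 [ 0.47640446 -0.09550869  0.21460067] [ 0.66717879 -0.45091602 -0.23717125] [-3.41504467e-01  1.37410070e-01  1.67667917e+00  4.19382426e-04
  1.32626992e+00  1.13744360e+00]
red [[364.70001220703125, 259.1000061035156], [377.20001220703125, 254.10000610351562], [391.0, 288.6000061035156], [378.3999938964844, 293.6000061035156]] [[0.6437, -0.048, 0.145], [0.6721, -0.0397, 0.145], [0.6759, -0.1285, 0.145], [0.649, -0.1356, 0.145]]
brass [[265.0, 349.0], [265.0, 338.0], [283.0, 338.0], [283.0, 349.0]] [[0.4218, -0.1622, 0.054], [0.4244, -0.1378, 0.054], [0.4596, -0.1442, 0.054], [0.4564, -0.1685, 0.054]]
brass [[254.6999969482422, 315.5], [261.3999938964844, 306.0], [291.79998779296875, 327.70001220703125], [285.0, 337.20001220703125]] [[0.4092, -0.0813, 0.054], [0.4253, -0.0605, 0.054], [0.4802, -0.1238, 0.054], [0.4638, -0.143, 0.054]]
brass [[321.70001220703125, 315.8999938964844], [377.79998779296875, 303.0], [378.5, 306.20001220703125], [322.5, 319.1000061035156]] [[0.5448, -0.1071, 0.054], [0.6662, -0.0968, 0.054], [0.6656, -0.1049, 0.054], [0.5449, -0.1149, 0.054]]
brass [[
[... 164 characters left out ...]
296, 0.054], [0.5281, -0.0057, 0.054], [0.5447, -0.1689, 0.054], [0.4502, -0.1868, 0.054]]
brass [[314.5, 293.79998779296875], [371.70001220703125, 281.6000061035156], [372.3999938964844, 284.6000061035156], [315.20001220703125, 296.8999938964844]] [[0.5399, -0.0497, 0.054], [0.6677, -0.0401, 0.054], [0.667, -0.0484, 0.054], [0.5399, -0.0578, 0.054]]
brass [[384.29998779296875, 268.0], [388.8999938964844, 266.29998779296875], [394.70001220703125, 282.70001220703125], [390.1000061035156, 284.29998779296875]] [[0.7046, -0.0085, 0.054], [0.716, -0.0058, 0.054], [0.7161, -0.052, 0.054], [0.705, -0.0545, 0.054]]
exp plate top corners side [[372.7, 255.9], [384.9, 282.6]] 10mm off [[380.1, 283.7]]
```

View pics/c6.png

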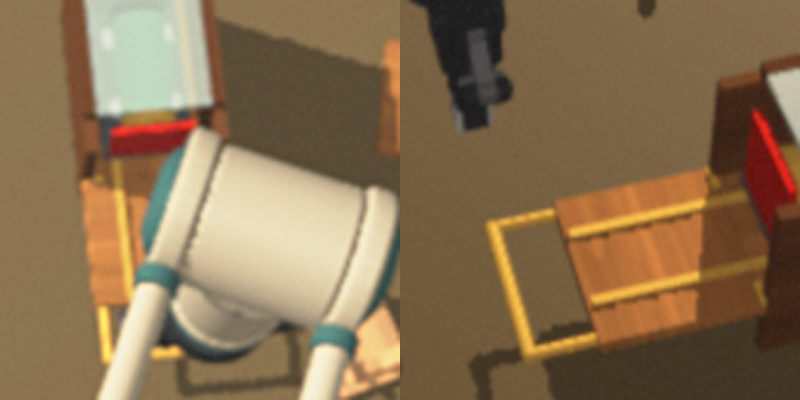

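The plate is home, 14 mm from the roof's edge. TCP contact at x=0.6556 agrees, and the tube shows through the glass. The bar runs from (289,293) to (301,336) in the side view. Next I'll turn the tool 90° and grip the bar across.

carry_out --moves '[45,0.1,0,0,0.143,45,0.1,0,0,0.143,45,0.1,0,0,0.143,45,0.1,0,0,0.143,45,0.1,0,0,0.143,45,0.1,0,0,0.143,45,0.2,0,0,0.143,45,0.2,0,0,0.143,45,0.2,0.1,0,0.143,45,0.2,0.1,0,0.143]'

```text
clock: 25.6
position: [0.4905, -0.0933, 0.2131]
ee_rot: [-0.001, 0.722, 0.692, -0.0]
contact_force: [0.6, -0.4, 0.8]
width: 0.0383
```

carry_out --moves '[45,0,0,0,0.141,45,0,0,-1.5,0,45,0,0,-1.5,0,45,0,0,-1.5,0,45,0,0,-1.5,0,45,0,0,-1.5,0,45,0,0,-1.5,0,45,0,0,-1.5,0,45,0,0,-1,0,45,0,0,0,0]'

```text
clock: 26.6
position: [0.4887, -0.093, 0.0975]
ee_rot: [-0.002, 0.674, 0.739, -0.001]
contact_force: [-0.6, -0.1, -0.0]
width: 0.0387
```

```bash
python3 - <<'E'
from h import *
s=snap('side','side6'); st=manip.get_state(); print(st['clock'],st['position'],st['ee_rot'],st['contact_force'],st['width'],st['qpos'])
cv2.imwrite('pics/c7.png',cv2.resize(s[230:370,250:400],(600,560),interpolation=2))
E
```

```text
26.65 [ 0.48946276 -0.09325963  0.09863567] [-1.12969567e-03  6.73759207e-01  7.38949995e-01 -3.99153526e-04] [0.04636246 0.70430818 1.09877419] 0.038403272376304955 [-3.28148572e-01  2.55027037e-01  1.83560897e+00  1.96973594e-04
  1.05334681e+00 -4.20472656e-01]
```

View pics/c7.png

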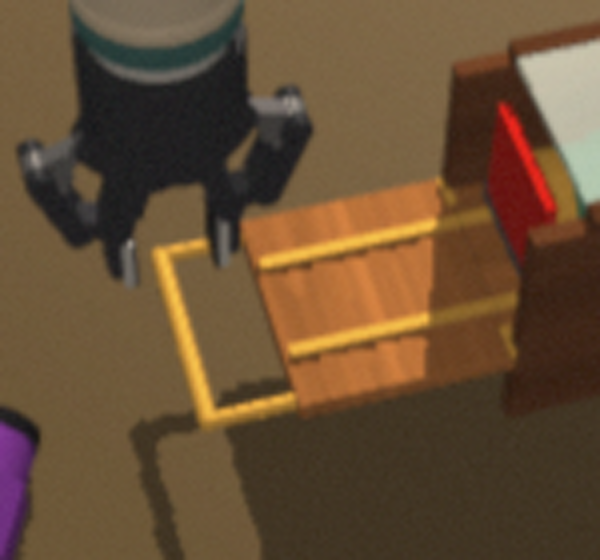

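carry_out --moves '[45,0,0,-1,0,45,0,0,-1,0,45,0,0,-1,0,45,0,0,-1,0,45,0,0,-1,0,45,0,0,-1,0,45,0,0,0,0,35,0,0,0,0,30,0,0,0,0,25,0,0,0,0]' --squeeze 30

```text
clock: 27.65
position: [0.49, -0.0937, 0.0404]
ee_rot: [0.001, 0.674, 0.739, 0.0]
contact_force: [-0.4, -0.6, -0.6]
width: 0.0212
```

carry_out --moves '[20,0,0,0,0,16,0,0,0,0,13,0,0,0,0,10,0,0,0,0,7,0,0,0,0,5,0,0,0,0,5,0,0,0,0,5,0,0,0,0,5,0,0,0,0,5,0,0,0,0]'

```text
clock: 28.65
position: [0.4896, -0.0935, 0.0399]
ee_rot: [0.0, 0.674, 0.739, 0.0]
contact_force: [-0.1, -0.0, 0.8]
width: 0.0044
```

Width 4 mm with no force, so the bar isn't between the pads. I'll look.

```bash
python3 - <<'E'
from h import *
s=snap('side','side7'); st=manip.get_state(); print(st['position'],proj('side',[st['position']]))
cv2.imwrite('pics/c8.png',cv2.resize(s[230:370,250:400],(600,560),interpolation=2))
E
```

```text
[ 0.48958352 -0.09354516  0.03992167] [[294.43906459 318.2753394 ]]
```

View pics/c8.png

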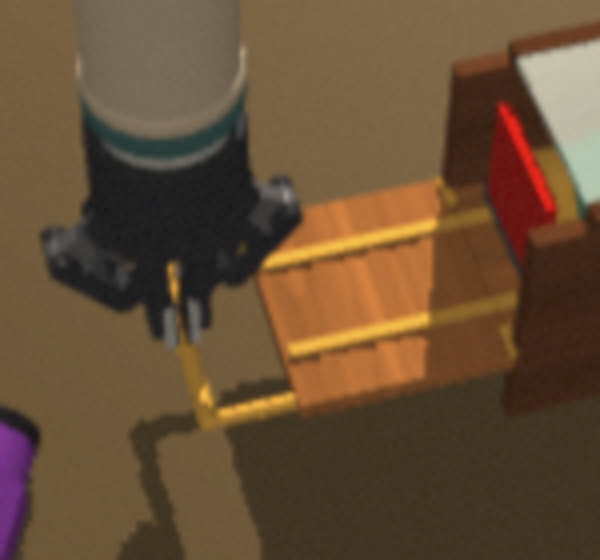

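The tips appear to end above the bar: the visible tips are about 15 mm above the projected TCP, which also agrees with the earlier high grip on the tube. I'll reopen, go 1.8 cm lower and close again.

carry_out --moves '[20,0,0,0,0,40,0,0,0,0,45,0,0,0,0,45,0,0,-0.6,0,45,0,0,-0.6,0,45,0,0,-0.6,0,45,0,0,0,0,35,0,0,0,0,30,0,0,0,0,25,0,0,0,0]' --squeeze 30

```text
clock: 29.7
position: [0.4898, -0.0936, 0.0221]
ee_rot: [0.0, 0.674, 0.739, 0.0]
contact_force: [-1.3, 0.1, -0.1]
width: 0.0213
```

carry_out --moves '[20,0,0,0,0,16,0,0,0,0,13,0,0,0,0,10,0,0,0,0,7,0,0,0,0,5,0,0,0,0,5,0,0,0,0,5,0,0,0,0,5,0,0,0,0,5,0,0,0,0]'

```text
clock: 30.7
position: [0.4914, -0.0936, 0.0224]
ee_rot: [0.001, 0.674, 0.739, 0.001]
contact_force: [6.1, 1.7, 0.3]
width: 0.009
```

The bar is gripped (9 mm, centred near x=0.4914). Now I'll work out the arc in round steps.

```bash
python3 - <<'E'
import numpy as np
p=np.radians(np.linspace(-2.15,87.85,41)); R=.16011; x=-R*np.cos(p); z=R*np.sin(p)
X=np.round(100*np.diff(x)*.9957,2); Y=np.round(100*np.diff(x)*.0924,2); Z=np.round(100*np.diff(z),2)
for i in range(0,40,10): print(i,[(a,b,c) for a,b,c in zip(X[i:i+10].tolist(),Y[i:i+10].tolist(),Z[i:i+10].tolist())])
print((x[::10]-x[0]).round(4)*.9957,(z[::10]-z[0]).round(4))
E
```

```text
0 [(-0.01, -0.0, 0.63), (0.01, 0.0, 0.63), (0.04, 0.0, 0.63), (0.06, 0.01, 0.63), (0.09, 0.01, 0.62), (0.11, 0.01, 0.62), (0.14, 0.01, 0.61), (0.16, 0.01, 0.61), (0.18, 0.02, 0.6), (0.21, 0.02, 0.59)]
10 [(0.23, 0.02, 0.59), (0.25, 0.02, 0.58), (0.27, 0.03, 0.57), (0.3, 0.03, 0.55), (0.32, 0.03, 0.54), (0.34, 0.03, 0.53), (0.36, 0.03, 0.52), (0.38, 0.04, 0.5), (0.4, 0.04, 0.49), (0.42, 0.04, 0.47)]
20 [(0.43, 0.04, 0.45), (0.45, 0.04, 0.43), (0.47, 0.04, 0.42), (0.48, 0.04, 0.4), (0.5, 0.05, 0.38), (0.51, 0.05, 0.36), (0.53, 0.05, 0.34), (0.54, 0.05, 0.32), (0.55, 0.05, 0.3), (0.56, 0.05, 0.27)]
30 [(0.57, 0.05, 0.25), (0.58, 0.05, 0.23), (0.59, 0.05, 0.2), (0.6, 0.06, 0.18), (0.61, 0.06, 0.16), (0.61, 0.06, 0.13), (0.62, 0.06, 0.11), (0.62, 0.06, 0.09), (0.62, 0.06, 0.06), (0.62, 0.06, 0.04)]
[0.         0.00985743 0.04241682 0.09279924 0.1533378 ] [0.     0.0617 0.1149 0.1515 0.166 ]
```

carry_out --moves '[5,0.1,0,0.6,0,5,0.1,0,0.6,0,5,0.1,0,0.6,0,5,0.1,0,0.6,0,5,0.1,0,0.6,0,5,0.1,0,0.6,0,5,0.14,0,0.6,0,5,0.16,0,0.6,0,5,0.18,0,0.6,0,5,0.2,0,0.6,0]'

```text
clock: 31.7
position: [0.5005, -0.0928, 0.082]
ee_rot: [-0.002, 0.674, 0.739, -0.001]
contact_force: [-4.9, 2.0, -3.9]
width: 0.0085
```

carry_out --moves '[5,0.23,0.02,0.59,0,5,0.25,0.02,0.58,0,5,0.27,0.03,0.57,0,5,0.3,0.03,0.55,0,5,0.32,0.03,0.54,0,5,0.34,0.03,0.53,0,5,0.36,0.03,0.52,0,5,0.38,0.04,0.5,0,5,0.4,0.04,0.49,0,5,0.42,0.04,0.47,0]'

```text
clock: 32.7
position: [0.5311, -0.0899, 0.1357]
ee_rot: [-0.003, 0.674, 0.739, -0.002]
contact_force: [-9.8, 0.2, 2.5]
width: 0.0084
```

carry_out --moves '[5,0.43,0.04,0.45,0,5,0.45,0.04,0.43,0,5,0.47,0.04,0.42,0,5,0.48,0.04,0.4,0,5,0.5,0.05,0.38,0,5,0.51,0.05,0.36,0,5,0.53,0.05,0.34,0,5,0.54,0.05,0.32,0,5,0.55,0.05,0.3,0,5,0.56,0.05,0.27,0]'

```text
clock: 33.7
position: [0.5827, -0.0853, 0.1753]
ee_rot: [-0.001, 0.674, 0.739, -0.001]
contact_force: [-10.7, 2.1, 11.8]
width: 0.0091
```

carry_out --moves '[5,0.57,0.05,0.3,0,5,0.58,0.05,0.28,0,5,0.59,0.05,0.25,0,5,0.6,0.06,0.22,0,5,0.61,0.06,0.2,0,5,0.61,0.06,0.16,0,5,0.62,0.06,0.12,0,5,0.62,0.06,0.1,0,5,0.62,0.06,0.06,0,5,0.62,0.06,0.04,0]'

```text
clock: 34.7
position: [0.6451, -0.0796, 0.1912]
ee_rot: [-0.0, 0.674, 0.739, -0.0]
contact_force: [-17.3, 0.5, 11.1]
width: 0.0085
```

carry_out --moves '[5,0.2,0.02,0,0,5,0.2,0.02,0,0,5,0.1,0.01,0,0,5,0,0,0,0,5,0,0,0,0,5,0,0,0,0,5,0,0,0,0,5,0,0,0,0,5,0,0,0,0,5,0,0,0,0]'

```text
clock: 35.7
position: [0.6447, -0.0797, 0.1911]
ee_rot: [-0.004, 0.674, 0.739, -0.004]
contact_force: [-17.3, 0.1, 13.2]
width: 0.0085
```

It stops at x=0.6447, exactly the predicted shut position, and holds there under extra push. I'll release and lift.

carry_out --moves '[5,-0.2,-0.02,0,0,5,-0.2,-0.02,0,0,15,0,0,0,0,30,0,0,0,0,45,0,0,0,0,50,0,0,0,0,50,0,0,0,0,50,0,0,0,0,50,0,0,0,0,50,0,0,0,0]'

```text
clock: 36.7
position: [0.6468, -0.0801, 0.1893]
ee_rot: [0.0, 0.674, 0.739, 0.0]
contact_force: [0.0, 0.1, -1.4]
width: 0.0427
```

carry_out --moves '[50,0,0,1,0,50,0,0,2,0,50,0,0,2,0,50,0,0,2,0,50,0,0,2,0,50,0,0,2,0,50,-3,0,1,0,50,-4,0,0,0,50,-4,0,0,0,50,-4,0,0,0]'

```text
clock: 37.7
position: [0.4953, -0.08, 0.3101]
ee_rot: [0.001, 0.674, 0.739, 0.0]
contact_force: [0.5, 0.3, 0.2]
width: 0.0423
```

carry_out --moves '[50,-4,4,0,0,50,-3,4,0,0,50,0,4,0,0,50,0,4,0,0,50,0,4,0,0,50,0,4,0,0,50,0,2,0,0,50,0,0,0,0,50,0,0,0,0,50,0,0,0,0]'

```text
clock: 38.7
position: [0.4314, 0.1743, 0.3097]
ee_rot: [0.0, 0.674, 0.739, -0.0]
contact_force: [-0.0, 0.3, -0.4]
width: 0.0425
```

```bash
python3 - <<'E'
from h import *
s=snap('side','side8'); t=snap('top','top8'); st=manip.get_state(); print(st['clock'],st['position'],st['contact_force'])
a=cv2.resize(t[120:280,290:450],(400,400),interpolation=2); b=cv2.resize(s[180:340,320:480],(400,400),interpolation=2)
cv2.imwrite('pics/c9.png',np.hstack([a,b]))
a=np.radians(5.3);e=np.array([np.cos(a),np.sin(a)]);f=np.array([-e[1],e[0]]);H=np.array([.649,-.0791])
for dx in(-.006,-.016): print(dx,[(proj(n,[[*(H+dx*e+y*f),.22] for y in(.052,-.052)]).round(1)).tolist() for n in('top','side')])
E
```

```text
38.8 [0.43145968 0.17420681 0.30955204] [ 1.4824759  -0.40110734 -1.08042938]
-0.006 [[[339.6, 200.9], [378.7, 197.4]], [[362.0, 226.9], [380.9, 267.4]]]
-0.016 [[[340.0, 204.6], [379.2, 201.0]], [[357.1, 227.9], [375.6, 268.5]]]
```

View pics/c9.png

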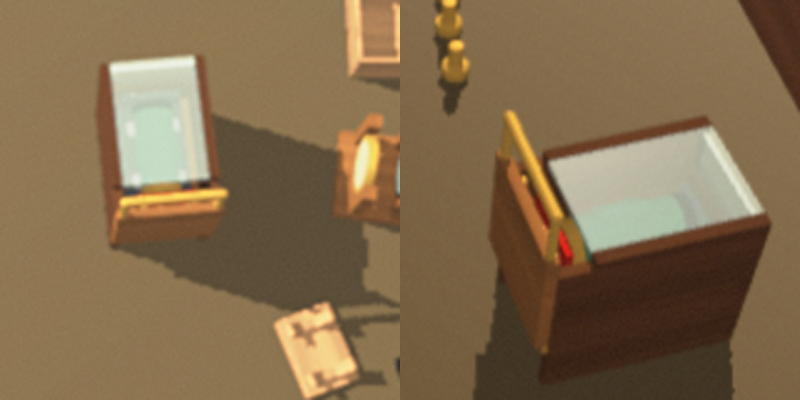

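In the top view the bar ends lie at (339,200) and (380,197). For the shut flap they should be at (340,201) and (379,197), and the side view agrees too. Handing in.

```bash
python3 -c "
from rig import manip
print(manip.sign_off())"
```

```text
the job is handed in; nothing more can be done
None
```

The job is done and handed in at about 39 s; sign-off gave no verdict. The tube lies in the cradle, the carriage is pushed home against its stop, and the flap is shut.

**Last checks**
- **Tube:** it sat level in both notches after I let go. After the push it was still visible in the cradle through the glass, but I did not measure it again there.
- **Carriage:** the fingers stopped at x = 0.6556 m while the push rose from 6 to 12 N, so it was against the stop. The red plate was where it should stand in the picture, to within what I could read.
- **Flap:** it stopped at the predicted position under extra push. After release, the bar ends matched the shut position to about 1–2 pixels in both views.
- **Bystanders:** I made no moves near them, but I did not measure their positions again at the end.

**What went wrong and was mended**
- **Tube grip:** the first grip was too high, on the sleeve's bevels (45 mm wide, 12 N upward). I regripped twice, lower each time.
- **Bar grip:** the first try missed because the finger ends sat higher than I had assumed. I regripped 18 mm lower.
- **Flap raising:** wrist force reached about 22 N near the end, well under the limit.

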